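Gauge two flanged bushes and shut the bay

ROBOT

A 7-joint arm with a two-finger parallel gripper is mounted at the origin on the work surface. World frame = base frame: x ahead of the robot, y to its left, z up, the work surface at z = 0. Lengths are in m, angles in rad, forces in N, time in s.
With the tool pointing down it reaches from about 0.425 to 0.875 m from the base axis. Payload 4.7 kg.
Tool frame: the origin (TCP) lies between the finger pads; the fingertips stand 11 mm ahead of it and the grasp point (between the pads) lies 8 mm behind it; z points along the fingers, y is the line along which they close (so a half turn about z gives the same grasp; the last joint's range is limited). The gripper opens to 87 mm and grips with 3 to 60 N. Pads are 19 mm wide; open, the fingers measure 117 mm over their backs; the gripper's body (75 mm by 190 mm) begins 51 mm behind the grasp point.
Start: joints at [-1.111, 0.321, -0.07, 1.45, 0.023, 1.371, -0.057], TCP at [0.28, 0.586, 0.234] pointing down, gripper open.
Joint ranges: [-2.86, 2.86], [-0.3, 2.09], [-1.38, 1.24], [0.06, 2.45], [-1.56, 4.7], [0.09, 2.05], [-2.69, 2.69]. Speed limits (rad/s): [2.57, 2.57, 3.14, 3.14, 3.14, 3.14, 3.14].

INTERFACE

Orientations are given as a rotation vector (axis times angle).
In Python, from bench import ctrl gives the robot as it stands. The module is installed in compiled form; this text tells all that it offers.
- The arm moves only by the shell command python3 -m inch 'ROWS' [FORCE]. ROWS is JSON, a list of rows, each an object with "slide": the shift along the tool's x, y, z scaled (see below), a list of three; "angular": the turn, a rotation vector about the tool's x, y, z scaled (see below), a list of three; "claw": the opening, from -1 (shut) to 1 (fully open). In form: [{"slide": [tx, ty, tz], "angular": [rx, ry, rz], "claw": claw}, ...]. A call has 1 to 10 rows; each row is the pose to reach, as a shift and turn from the pose commanded when the call began, along the tool's axes at that moment; what a row does not reach only later rows make up. The controller multiplies each number of a shift by 0.25 m and each number of a turn by 30 degrees. A row lasts 1/10 s, in which the tool goes at most 50 mm and 8.59 degrees, less where a joint would pass 70% of its speed; a pose out of reach is approached as far as the arm can. A call with a number of a shift or a turn outside -1 to 1 is refused whole. A call with a gripper value outside its range is refused whole. The fingers move at their own pace and stop on an object; FORCE is the grip in N (left out, the last holds). Time passes only in rows, so rows that repeat a pose let the fingers close. It gives the time, the measured TCP pose, the force, the opening and the grip force at its end, in the units of the state.
- ctrl.get_state(): the state, without advancing time (a new reading comes with each control period).
- ctrl.get_image(name): name is "scene" or "top" or "wrist"; returns a dict with "color" (384x512x3 uint8, red, green, blue), "depth" (384x512 float32, m along the optical axis (not along the pixel's ray), 0 where there is no reading), "camera_matrix" (3x3 intrinsics, pixels), "extrinsics" (4x4, takes a point from camera to world coordinates); the wrist camera has in their place "tool_from_camera" (4x4, takes a point from camera to tool coordinates, whose origin is the TCP and whose axes are the flange's). Camera axes: x right, y up, looking along -z (the intrinsics and any distortion apply to the point x, -y, -z); pixel columns grow to the right and rows downward; lengths in m; the calibration is good to about 2 mm. The wrist camera is an equidistant fisheye: a pixel r from the principal point sees the ray r / f radians off the axis. A picture is of the moment at which its call begins: read the wrist's pose just before it.
- ctrl.close_job(): hands the job in; it is judged then, once.
Trained networks look in the newest picture that a camera, given by its name, has taken for a name from the list of things; names that differ only in an ending like _2 or _b are one class to them, and where a whole thing is asked for, a point or a joint stands for the part that bears it (a point fixed in the world has none). Each returns a list of dicts, best first, with "confidence" (0 to 1); they miss things now and then, are a little off and sometimes report something else, mostly with a low value. They report only what shows in the picture. A call takes as long as a camera call. They do not tell look-alikes from the thing itself.
- ctrl.find_in(query, camera): "bbox" ([centre column, centre row, width, height] in pixels, round what is visible of it).
- ctrl.outline_of(query, camera): "mask" (384x512 bool, what is visible of it) and "bbox" ([centre column, centre row, width, height] in pixels, round what is visible of it).
The state is a dict: "time": time; "joint_positions": joint angles; "qd": joint speeds; "joint_torque": joint torques, N m; "position": TCP position; "tool_rot": TCP orientation; "ft_force": force on the tool from outside, world axes, zero at the start; "torque": the same for the moment, N m; "grip_width": opening from 0.0 (shut) to 1.0 (fully open); "grip_force": force on a finger pad.
Only numpy, scipy, OpenCV 4.12 (cv2) and the standard library are available. Lean on these libraries where they do the work, as an engineer would, in place of code of your own. Each camera call takes 0.05 s, during which the arm holds its last target. There are 200 camera calls.

TASK

Two flanged bushes look alike, but one is oversize. Use the gap gauge to find which: slide the one that passes along the bench between the jaws, right through into the bay behind (not lowered in from above, and without forcing either bush), and slide the shutter fully closed behind it. Put the oversize bush standing upright on the floor of the black reject tray, and do not disturb the jar or the screwdriver.

Things in the scene. Friction and masses are not known exactly. Their poses are not given: they have to be found in the camera images.
- gauge: fixed aluminium gap gauge. Origin: on the bench midway between the jaws; +x is the way parts pass, z up. Jaws x -12 to 12 mm, gap 63 mm (y +-31.5), 20 mm high. Lead-in walls 20 mm high, 14 thick: inner faces widen from y +-31.5 at x -12 to y +-75 at x -90. Two guide rails for the shutter, 12 mm high, on the +y side, x 3.5 to 37 mm, out to y 140.
- bay (a point): on the bench, where the axis of the passed bush should stand, at gauge x = 64, y = 0 mm. The bay has no floor plate or roof: parts slide on the bench. Inner faces of its side walls at gauge y +-33 (x 28 to 116 mm), of its end wall at x = 104; walls 26 mm high, 12 thick. The shutter crosses at x 16 to 24, so the bush must stand at x 54 to 74 mm.
- shutter (a joint): opening of the steel shutter blade behind the jaws, m: 0 = closed across the gap, 0.085 = drawn fully out to the gauge's +y side; starts open, 0.068 or more. It slides along the gauge's y with light friction (about 1.5 N) and stays where left. Blade 8 mm thick, 3 to 23 mm above the bench.
- shutter_grip (a point): middle of the top of the shutter's black upright grip plate, 52 mm above the bench; the plate measures 30 mm along the gauge's x and 10 mm along its y and reaches down to 16 mm above the bench. At gauge x = 20 mm, y = 51 mm + the shutter's opening.
- bush_a: turned plain aluminium bush standing on the bench, about 0.3 kg: round flange below, 18 mm high; above it a round hub, 40 mm diameter, up to 58 mm from the underside. The flange is 60 mm in diameter on one bush and 68 mm on the other; which is which is for the gauge to tell. Origin: centre of its underside, z up along its axis.
- bush_b: turned plain aluminium bush standing on the bench, about 0.3 kg: round flange below, 18 mm high; above it a round hub, 40 mm diameter, up to 58 mm from the underside. The flange is 60 mm in diameter on one bush and 68 mm on the other; which is which is for the gauge to tell. Origin: centre of its underside, z up along its axis.
- tray: fixed black open reject tray, 130 x 130 mm outside, 35 mm high, walls and floor 5 mm thick. Origin: centre of its underside, z up.
- jar: white jar with a grey cap, 60 mm diameter, 90 mm high, a bystander. Origin: centre of its underside.
- screwdriver: screwdriver 200 mm long lying on the bench to the robot's right, a bystander. Origin: on the bench under its middle, x along it.
Things that resemble listed ones, but are neither listed nor needed, are in the scene too. Leave any yellow look-alike of the bush_b alone. Leave any purple look-alike of the tray alone.

How it is judged:
By the outcome, as a careful person would: the job done as asked, in the order asked, and still so for the second after the job is handed in, with the robot touching nothing.
It also fails if it takes over 72 s, if anything falls off the work surface, if the arm or the gripper's body presses on something with over 40 N, if the wrist force passes 120 N, or if a joint passes its speed limit or range.

## Working session

There is one attempt and no reset: what is moved stays moved. The work goes in short steps, Python scripts to look and compute and a shell command to move; the robot and the scene stay as the last step left them, time stands still between calls to the robot, and variables do not carry over. Pictures are saved under pics/ and viewed, at most 10 in all, crops included, and the job is handed in when it is done.

```bash
mkdir -p pics; cat > h.py <<'E'
import numpy as np, cv2
from bench import ctrl
def cloud(im):
    K=np.array(im["camera_matrix"]);d=im["depth"];v,u=np.mgrid[:384,:512]
    p=np.stack([(u-K[0,2])/K[0,0]*d,-(v-K[1,2])/K[1,1]*d,-d,np.ones_like(d)],-1)
    return (p@np.array(im["extrinsics"]).T)[...,:3]
E
python3 - <<'E'
from h import *
s=ctrl.get_state();print({k:np.round(v,3).tolist() for k,v in s.items()})
out=[]
for n in ("scene","top"):
    im=ctrl.get_image(n);P=cloud(im);np.savez(n+".npz",P=P,c=im["color"],K=im["camera_matrix"],E=im["extrinsics"])
    out.append(im["color"]);print(n,np.round(np.array(im["extrinsics"])[:3,3],3))
    for q in ["gauge","shutter_grip","bush_a","tray","jar","screwdriver"]:
        for r in ctrl.outline_of(q,n):
            m=r["mask"]&(im["depth"]>0);p=P[m]
            print(q,round(r["confidence"],2),np.round(r["bbox"]),np.round(np.median(p,0),3) if len(p) else 0,np.round(np.percentile(p,[3,97],0),3).tolist() if len(p) else 0, np.median(im["color"][r["mask"]],0))
cv2.imwrite("pics/scene.png",cv2.resize(out[0],(800,600))[...,::-1]);cv2.imwrite("pics/top.png",cv2.resize(out[1],(800,600))[...,::-1])
E
```

```text
{'time': 0.0, 'joint_positions': [-1.111, 0.322, -0.07, 1.452, 0.023, 1.371, -0.057], 'qd': [-0.0, -0.0, -0.0, -0.002, 0.0, -0.001, 0.0], 'joint_torque': [-0.0, -49.128, -0.404, -31.253, -0.064, 0.044, 0.0], 'position': [0.28, 0.586, 0.232], 'tool_rot': [-0.694, -3.064, 0.003], 'ft_force': [-0.051, -0.368, 0.289], 'torque': [0.023, -0.021, 0.0], 'grip_force': 0.0, 'grip_width': 0.999}
scene [1.145 1.049 0.927]
gauge 0.7 [226. 226.  90.  63.] [0.653 0.054 0.003] [[0.531, -0.052, -0.003], [0.737, 0.159, 0.028]] [57.  58.  58.5]
shutter_grip 0.66 [256. 206.  27.  21.] [0.538 0.044 0.021] [[0.494, -0.007, -0.0], [0.606, 0.055, 0.052]] [64. 67. 65.]
bush_a 0.78 [246. 153.  15.  19.] [ 0.452 -0.222  0.026] [[0.421, -0.248, 0.002], [0.472, -0.206, 0.06]] [83. 82. 85.]
bush_a 0.74 [265. 171.  18.  24.] [ 0.443 -0.103  0.028] [[0.413, -0.135, 0.002], [0.462, -0.088, 0.06]] [103.   86.5   0. ]
bush_a 0.69 [206. 176.  17.  20.] [ 0.619 -0.173  0.02 ] [[0.582, -0.208, 0.001], [0.645, -0.154, 0.06]] [84. 82. 86.]
bush_a 0.15 [289. 293.  27.  47.] [0.681 0.401 0.062] [[0.645, 0.329, -0.001], [0.7,
[... 1006 characters left out ...]
.8 [316. 237.  11.  19.] [ 0.429 -0.113  0.053] [[0.406, -0.136, 0.014], [0.457, -0.092, 0.061]] [113.  99.  45.]
bush_a 0.73 [335. 183.  21.  22.] [ 0.605 -0.181  0.02 ] [[0.58, -0.215, 0.005], [0.64, -0.155, 0.061]] [100.  99. 104.]
tray 0.73 [111. 225.  46.  44.] [0.467 0.569 0.006] [[0.404, 0.496, 0.001], [0.53, 0.628, 0.037]] [60. 33. 80.]
jar 0.83 [163. 163.  23.  27.] [0.662 0.382 0.087] [[0.64, 0.36, 0.016], [0.689, 0.411, 0.094]] [65. 67. 70.]
screwdriver 0.81 [413. 206.  11.  36.] [ 0.526 -0.434  0.021] [[0.477, -0.451, -0.002], [0.576, -0.425, 0.027]] [92. 30. 28.]
screwdriver 0.66 [170. 226.  42.  38.] [0.461 0.372 0.006] [[0.398, 0.303, 0.0], [0.523, 0.431, 0.037]] [22. 22. 24.]
```

View pics/scene.png

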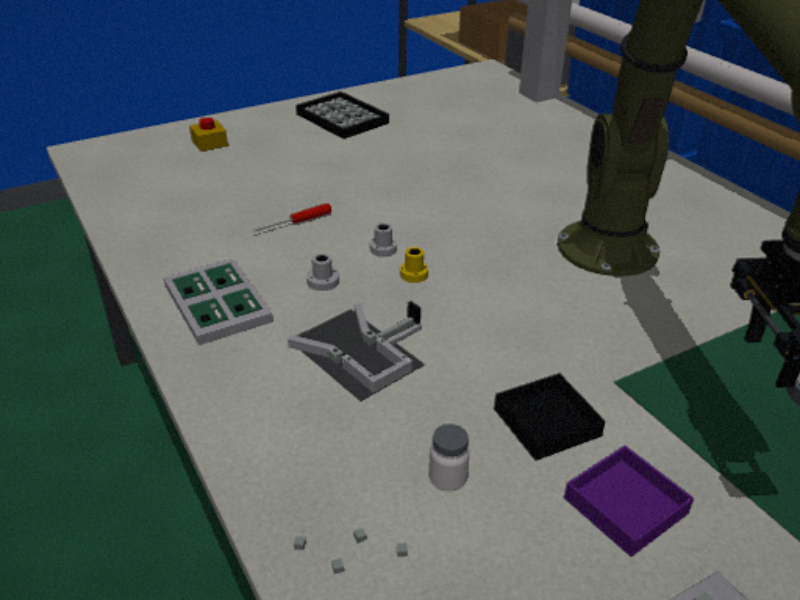

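View pics/top.png

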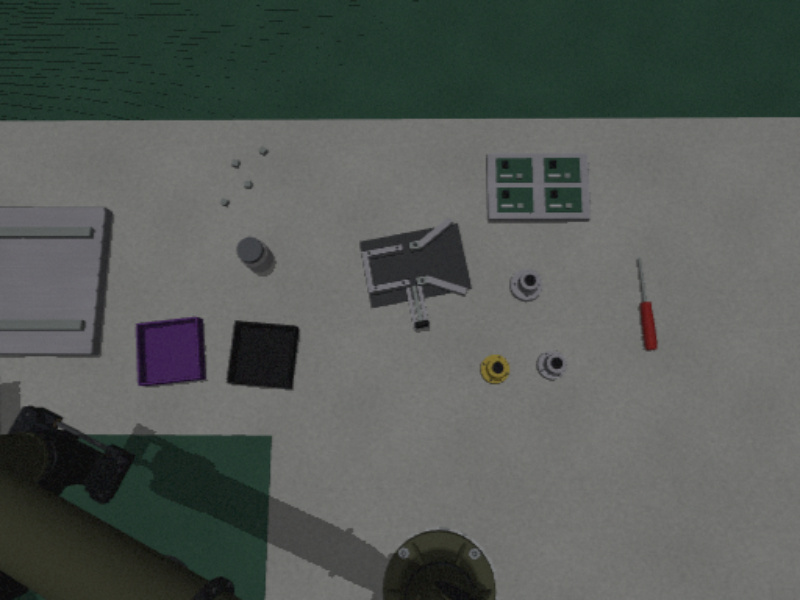

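Top view (800x600 scale): plain bushes are at (527,283) and (552,364), with a yellow look-alike at (495,368). The black tray is at (264,354) and the purple one at (171,352). The gauge mouth faces right (world -y), with the grip plate at (421,324). Could be mistaken for a wanted bush: only the yellow one at (495,368), so I exclude it by colour. For the tray, only the purple one. I'll move over for a close look.

```bash
python3 -m inch '[{"slide":[-0.92,-0.9,-0.26],"angular":[0,0,0],"claw":1},{"slide":[-0.92,-0.9,-0.26],"angular":[0,0,0],"claw":1},{"slide":[-0.92,-0.9,-0.26],"angular":[0,0,0],"claw":1},{"slide":[-0.92,-0.9,-0.26],"angular":[0,0,0],"claw":1},{"slide":[-0.92,-0.9,-0.26],"angular":[0,0,0],"claw":1},{"slide":[-0.92,-0.9,-0.26],"angular":[0,0,0],"claw":1},{"slide":[-0.92,-0.9,-0.26],"angular":[0,0,0],"claw":1},{"slide":[-0.92,-0.9,-0.26],"angular":[0,0,0],"claw":1}]'
python3 -m inch '[{"slide":[-0.92,-0.9,-0.26],"angular":[0,0,0],"claw":1},{"slide":[-0.92,-0.9,-0.26],"angular":[0,0,0],"claw":1},{"slide":[-0.92,-0.9,-0.26],"angular":[0,0,0],"claw":1},{"slide":[-0.92,-0.9,-0.26],"angular":[0,0,0],"claw":1},{"slide":[-0.92,-0.9,-0.26],"angular":[0,0,0],"claw":1},{"slide":[-0.92,-0.9,-0.26],"angular":[0,0,0],"claw":1},{"slide":[-0.92,-0.9,-0.26],"angular":[0,0,0],"claw":1},{"slide":[-0.92,-0.9,-0.26],"angular":[0,0,0],"claw":1},{"slide":[-0.92,-0.9,-0.26],"angular":[0,0,0],"claw":1}]'
cat >> h.py <<'E'
from scipy.spatial.transform import Rotation as Ro
def wrist():
    s=ctrl.get_state();im=ctrl.get_image("wrist")
    K=np.array(im["camera_matrix"]);d=im["depth"];v,u=np.mgrid[:384,:512]
    x=(u-K[0,2])/K[0,0];y=(v-K[1,2])/K[1,1];t=np.hypot(x,y)+1e-12
    r=np.stack([x/t*np.tan(t),-y/t*np.tan(t),-np.ones_like(t)],-1)*d[...,None]
    T=np.eye(4);T[:3,:3]=Ro.from_rotvec(s["tool_rot"]).as_matrix();T[:3,3]=s["position"]
    M=T@np.array(im["tool_from_camera"])
    return s,im,r@M[:3,:3].T+M[:3,3],M
def slide(d):
    s=ctrl.get_state();return np.round(Ro.from_rotvec(s["tool_rot"]).as_matrix().T@np.array(d)/0.25,4)
E
python3 - <<'E'
from h import *
s,im,P,M=wrist();print(s["position"],s["tool_rot"],np.round(im["camera_matrix"],1).tolist(),M[:3,3])
np.savez("w1.npz",P=P,c=im["color"],d=im["depth"],M=M)
for q in ["bush_a","gauge","shutter_grip"]:
  for r in ctrl.outline_of(q,"wrist"):
    m=r["mask"]&(im["depth"]>0);p=P[m]
    print(q,round(r["confidence"],2),np.round(r["bbox"]),np.round(np.median(p,0),3),np.round(np.percentile(p,[2,98],0),3).tolist(),np.median(im["color"][r["mask"]],0))
cv2.imwrite("pics/w1.png",cv2.resize(im["color"],(800,600))[...,::-1])
E
```

```text
time: 1.5
position: [0.3936, 0.2799, 0.3004]
tool_rot: [0.707, 3.058, 0.003]
ft_force: [0.2, -0.7, -0.8]
grip_width: 1.0
grip_force: 0.0
time: 2.4
position: [0.5014, -0.017, 0.3634]
tool_rot: [-0.694, -3.064, -0.001]
ft_force: [-0.5, 0.5, -0.6]
grip_width: 1.001
grip_force: 0.0
[ 0.50144541 -0.01695235  0.36338089] [-6.94143120e-01 -3.06355672e+00 -1.06917313e-03] [[297.3, 0.0, 253.8], [0.0, 297.3, 189.6], [0.0, 0.0, 1.0]] [0.44095731 0.01129699 0.51443982]
bush_a 0.87 [130. 180.  41.  30.] [ 0.442 -0.226  0.035] [[0.415, -0.257, -0.0], [0.47, -0.208, 0.06]] [154.  153.  157.5]
bush_a 0.83 [184. 143.  38.  38.] [ 0.433 -0.111  0.042] [[0.405, -0.138, -0.0], [0.46, -0.09, 0.06]] [141. 127.  56.]
bush_a 0.47 [196. 247.  27.  40.] [ 0.59  -0.181  0.018] [[0.578, -0.205, 0.001], [0.628, -0.158, 0.059]] [145. 143. 149.]
gauge 0.7 [318. 213. 133. 130.] [0.627 0.051 0.002] [[0.523, -0.059, -0.001], [0.739, 0.151, 0.035]] [87. 89. 92.]
shutter_grip 0.92 [299. 172.  40.  50.] [0.544 0.041 0.023] [[0.517, 0.02, -0.001], [0.604, 0.052, 0.053]] [154. 160. 158.]
```

View pics/w1.png

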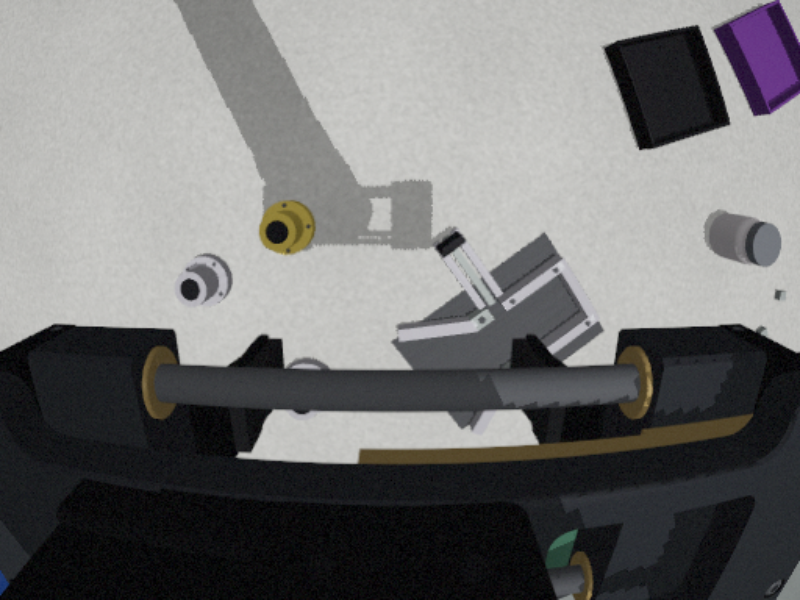

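The wrist view shows the yellow bush at (287,226), one plain bush at (200,280), and the other plain bush at (306,375), partly hidden. The gauge is at (510,310) with its grip at (450,241).

```bash
cat > fit.py <<'E'
from h import *
from scipy.spatial import cKDTree
from scipy.optimize import minimize
def box(a,b,c,d,st=.002): X,Y=np.meshgrid(np.arange(a,b+1e-9,st),np.arange(c,d+1e-9,st));return np.c_[X.ravel(),Y.ravel()]
t=np.array([-78,43.5])/np.hypot(78,43.5);n=np.array([43.5,78])/np.hypot(78,43.5)
B=box(0,np.hypot(78,43.5)/1000,0,.014);lead=np.array([-.012,.0315])+B[:,:1]*t+B[:,1:]*n
side=box(.028,.116,.033,.045);jaw=box(-.012,.012,.0315,.0455)
f=lambda a:a*[1,-1]
tmpl=np.vstack([lead,f(lead),side,f(side),jaw,f(jaw),box(.104,.116,-.033,.033)])
blade=box(.016,.024,.035,.115)
def fitg(pts,p0):
    tr=cKDTree(np.vstack([tmpl,blade]))
    def cost(p):
        R=np.array([[np.cos(p[2]),-np.sin(p[2])],[np.sin(p[2]),np.cos(p[2])]])
        q=(pts-p[:2])@R
        d1=np.minimum(tr.query(q)[0],.01);d2=np.minimum(cKDTree(q).query(tmpl)[0],.01)
        return (d1**2).mean()+(d2**2).mean()
    return min((minimize(cost,[p0[0]+dx,p0[1]+dy,p0[2]+da],method="Nelder-Mead",options=dict(initial_simplex=np.array([p0]*4)+np.array([dx,dy,da])+np.vstack([np.zeros(3),np.diag([.01,.01,.1])]),xatol=1e-5,fatol=1e-12)) for dx in(-.01,.01) for dy in(-.01,.01) for da in(-.12,.12)),key=lambda r:r.fun)
def bush(P,c0):
    p=P.reshape(-1,3);p=p[np.hypot(*(p[:,:2]-c0).T)<.06]
    h=p[(p[:,2]>.052)&(p[:,2]<.07)]
    if len(h)<5:return None
    c=(np.percentile(h[:,:2],2,axis=0)+np.percentile(h[:,:2],98,axis=0))/2
    fl=p[(p[:,2]>.013)&(p[:,2]<.022)];r=np.hypot(*(fl[:,:2]-c).T)
    return np.round(c,4),np.round(np.median(h[:,2]),4),np.round(h[:,:2].max(0)-h[:,:2].min(0),4),len(h),np.round(np.percentile(r,[90,95,98]),4) if len(r) else None
E
python3 - <<'E'
from fit import *
al=[]
for n in("scene","top","w1"):
    P=np.load(n+".npz")["P"];p=P.reshape(-1,3)
    m=(p[:,2]>.014)&(p[:,2]<.032)&(p[:,0]>.5)&(p[:,0]<.78)&(p[:,1]>-.1)&(p[:,1]<.18)&(np.hypot(p[:,0]-.527,p[:,1]-.037)>.03)
    q=p[m][:,:2];al.append(q)
    r=fitg(q,[.63,.05,np.deg2rad(97)]);print(n,len(q),np.round(r.x,4),np.rad2deg(r.x[2]),r.fun*1e6)
    for c in((.605,-.181),(.439,-.228),(.43,-.113)):print(bush(P,np.array(c)))
    g=p[(p[:,2]>.045)&(p[:,2]<.06)&(np.hypot(p[:,0]-.527,p[:,1]-.037)<.03)];print("grip",np.round(g.mean(0),4),len(g))
    k=p[(p[:,2]>.032)&(p[:,2]<.039)&(abs(p[:,0]-.462)<.085)&(abs(p[:,1]-.368)<.085)];k=k[k[:,1]<.47]
    print("tray",len(k),np.round(np.percentile(k[:,:2],[2,98],0),3).tolist() if len(k) else 0)
E
```

```text
scene 792 [0.6612 0.0424 1.7625] 100.98190179186658 4.479182229986773
(array([ 0.6137, -0.1869]), np.float64(0.058), array([0.0399, 0.0426]), 79, array([0.034 , 0.0343, 0.0365]))
(array([ 0.4447, -0.2353]), np.float64(0.0571), array([0.0419, 0.0441]), 67, array([0.0305, 0.0322, 0.0329]))
(array([ 0.4366, -0.1172]), np.float64(0.0574), array([0.0408, 0.0425]), 76, array([0.0301, 0.0316, 0.0325]))
grip [0.5266 0.0378 0.0499] 31
tray 270 [[0.395, 0.299], [0.531, 0.435]]
top 631 [0.6582 0.0429 1.763 ] 101.01027230366039 4.527068385972813
(array([ 0.6112, -0.1859]), np.float64(0.0573), array([0.0393, 0.0363]), 117, array([0.0328, 0.0332, 0.0337]))
(array([ 0.4426, -0.2336]), np.float64(0.0576), array([0.0378, 0.037 ]), 127, array([0.0295, 0.0301, 0.0303]))
(array([ 0.4328, -0.1154]), np.float64(0.0572), array([0.0376, 0.0377]), 127, array([0.029 , 0.0294, 0.0296]))
grip [0.5227 0.0375 0.0518] 28
tray 198 [[0.394, 0.301], [0.527, 0.435]]
w1 1809 [0.6576 0.0391 1.7682] 101.3091028286207 18.563791223545014
(array([ 0.6207, -0.193 ]), np.float64(0.058), array([0.0202, 0.0314]), 94, array([0.0439, 0.0444, 0.0446]))
(array([ 0.4415, -0.236 ]), np.float64(0.0581), array([0.0398, 0.0389]), 399, array([0.0289, 0.0293, 0.0298]))
(array([ 0.4326, -0.1179]), np.float64(0.0581), array([0.0399, 0.0396]), 484, array([0.029 , 0.0295, 0.03  ]))
grip [0.5226 0.0334 0.0511] 124
tray 609 [[0.394, 0.297], [0.527, 0.431]]
```

Both bushes fit well. The one at (0.442,-0.235) has a flange radius of about 30 mm, and the one at (0.612,-0.186) about 34 mm. The gauge sits at about (0.6585,0.0415) with yaw 101°. I'll try the smaller bush in the gauge first, so I turn the tool and go above it.

```bash
python3 -m inch '[{"slide":[-0.162,-0.886,0.852],"angular":[0,0,-1],"claw":1},{"slide":[-0.162,-0.886,0.852],"angular":[0,0,-1],"claw":1},{"slide":[-0.162,-0.886,0.852],"angular":[0,0,-1],"claw":1},{"slide":[-0.162,-0.886,0.852],"angular":[0,0,-1],"claw":1},{"slide":[-0.162,-0.886,0.852],"angular":[0,0,-1],"claw":1},{"slide":[-0.162,-0.886,0.852],"angular":[0,0,-1],"claw":1},{"slide":[-0.162,-0.886,0.852],"angular":[0,0,-1],"claw":1},{"slide":[-0.162,-0.886,0.852],"angular":[0,0,-1],"claw":1},{"slide":[-0.162,-0.886,0.852],"angular":[0,0,-1],"claw":1}]'
python3 - <<'E'
from fit import *
s,im,P,M=wrist();p=s["position"];R=Ro.from_rotvec(s["tool_rot"]).as_matrix();y=R[:,1]
print(p,R.round(3).tolist(),"yaw y",np.rad2deg(np.arctan2(y[1],y[0])))
b=bush(P,np.array([.442,-.235]));print(b)
t=np.array([*(b[0] if b else [.442,-.2345]),.042]);print(slide(t-p))
cv2.imwrite("pics/w2.png",im["color"][...,::-1])
E
```

```text
time: 3.5
position: [0.4437, -0.2336, 0.1513]
tool_rot: [-0.126, 3.138, 0.001]
ft_force: [0.3, -0.3, 0.9]
grip_width: 0.999
grip_force: 0.0
[ 0.44366828 -0.23364789  0.15126852] [[-0.997, -0.08, 0.001], [-0.08, 0.997, 0.001], [-0.001, 0.0, -1.0]] yaw y 94.58480089656464
(array([ 0.4407, -0.2375]), np.float64(0.058), array([0.0398, 0.0394]), 1667, array([0.029 , 0.0293, 0.0295]))
[ 0.014  -0.0145  0.437 ]
```

View pics/w2.png

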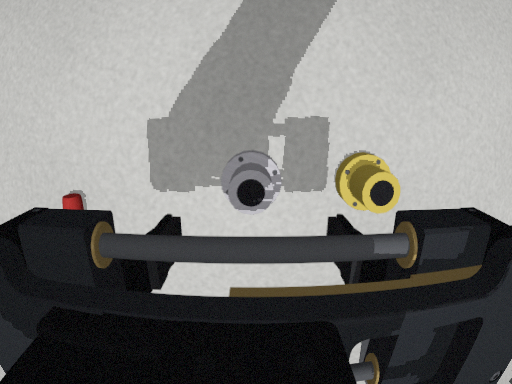

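The crop confirms the grey bush at (250,185) lies between the fingers, with the yellow one at (368,182) clear. Descend and grip.

```bash
python3 -m inch '[{"slide":[0.01,-0.01,0.1],"angular":[0,0,-0.217],"claw":1},{"slide":[0.01,-0.01,0.25],"angular":[0,0,-0.217],"claw":1},{"slide":[0.01,-0.01,0.35],"angular":[0,0,-0.217],"claw":1},{"slide":[0.01,-0.01,0.43],"angular":[0,0,-0.217],"claw":1},{"slide":[0.01,-0.01,0.43],"angular":[0,0,-0.217],"claw":-0.1},{"slide":[0.01,-0.01,0.43],"angular":[0,0,-0.217],"claw":-0.5},{"slide":[0.01,-0.01,0.43],"angular":[0,0,-0.217],"claw":-0.5},{"slide":[0.01,-0.01,0.43],"angular":[0,0,-0.217],"claw":-0.5},{"slide":[0.01,-0.01,0.43],"angular":[0,0,-0.217],"claw":-0.5}]' 12
python3 -c "
from h import *
s=ctrl.get_state();R=Ro.from_rotvec(s['tool_rot']).as_matrix();p=s['position'];print(R.round(4).tolist(),p)
print(slide([0,0,.04]),slide([.685-p[0],-.096-p[1],.02]))"
```

```text
time: 4.45
position: [0.4409, -0.2379, 0.044]
tool_rot: [-0.301, 3.125, -0.0]
ft_force: [0.3, -1.0, -0.1]
grip_width: 0.632
grip_force: 0.0
[[-0.9817, -0.1906, 0.0021], [-0.1906, 0.9817, -0.0], [-0.002, -0.0004, -1.0]] [ 0.4409211  -0.23793922  0.04404345]
[-3.0e-04 -1.0e-04 -1.6e-01] [-1.0668  0.3713 -0.078 ]
```

```bash
python3 -m inch '[{"slide":[0,0,0],"angular":[0,0,0],"claw":-0.5},{"slide":[0,0,0],"angular":[0,0,0],"claw":-0.5},{"slide":[0,0,0],"angular":[0,0,0],"claw":-0.5},{"slide":[0,0,0],"angular":[0,0,0],"claw":-0.5},{"slide":[0,0,-0.1],"angular":[0,0,0],"claw":-0.5},{"slide":[0,0,-0.22],"angular":[0,0,0],"claw":-0.5},{"slide":[0,0,-0.32],"angular":[0,0,0],"claw":-0.5}]' 15
python3 -c "
from h import *
s=ctrl.get_state();p=s['position'];print(s['grip_width'],s['grip_force'],p,slide([.685-p[0],-.096-p[1],0]))"
```

```text
time: 5.15
position: [0.4396, -0.2382, 0.1236]
tool_rot: [0.299, -3.127, 0.001]
ft_force: [0.8, 0.3, -2.5]
grip_width: 0.455
grip_force: 15.0
0.45505964065248133 14.998794975690544 [ 0.43958296 -0.23818134  0.12358745] [-1.0718e+00  3.7200e-01 -1.0000e-03]
```

```bash
python3 -m inch '[{"slide":[-0.15,0.05,0],"angular":[0,0,0],"claw":-0.5},{"slide":[-0.35,0.12,0],"angular":[0,0,0],"claw":-0.5},{"slide":[-0.54,0.186,0],"angular":[0,0,0],"claw":-0.5},{"slide":[-0.72,0.25,0],"angular":[0,0,0],"claw":-0.5},{"slide":[-0.86,0.3,0],"angular":[0,0,0],"claw":-0.5},{"slide":[-0.96,0.333,0],"angular":[0,0,0],"claw":-0.5},{"slide":[-1,0.35,0],"angular":[0,0,0],"claw":-0.5},{"slide":[-1,0.372,0],"angular":[0,0,0],"claw":-0.5},{"slide":[-1,0.372,0],"angular":[0,0,0],"claw":-0.5}]'
python3 -c "
from fit import *
s,im,P,M=wrist();p=s['position'];print(slide([.685-p[0],-.096-p[1],0.045-p[2]]))
np.savez('w3.npz',P=P)
k=P.reshape(-1,3);m=(k[:,2]>.014)&(k[:,2]<.032)&(k[:,0]>.5)&(k[:,0]<.78)&(k[:,1]>-.08)&(k[:,1]<.18)&(np.hypot(k[:,0]-.523,k[:,1]-.036)>.03)
r=fitg(k[m][:,:2],[.6585,.0415,1.765]);print(m.sum(),r.x.round(4),r.fun*1e6)
m=(k[:,2]>.045)&(k[:,2]<.058)&(np.hypot(k[:,0]-.523,k[:,1]-.036)<.03);print('grip',k[m].mean(0),m.sum())
cv2.imwrite('pics/w3.png',cv2.resize(im['color'],(800,600))[...,::-1])"
```

```text
time: 6.05
position: [0.6663, -0.0993, 0.1225]
tool_rot: [0.299, -3.125, -0.0]
ft_force: [-0.3, 0.1, -1.7]
grip_width: 0.454
grip_force: 15.0
[-0.0765 -0.001   0.3097]
3706 [0.6579 0.04   1.7864] 49.14010844281748
grip [0.52451598 0.03137818 0.05093837] 355
```

View pics/w3.png

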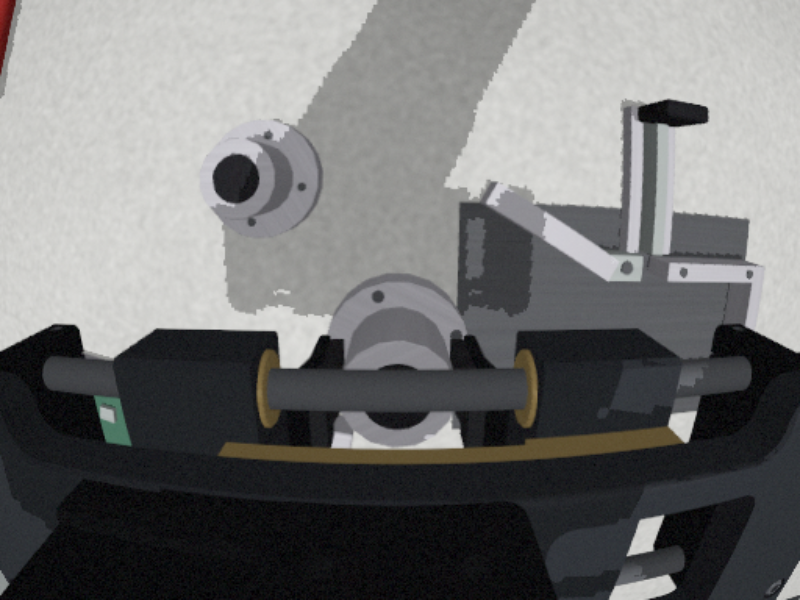

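The wrist view shows the bush held at (395,360), with the oversize bush at (262,178) clear and the lead-in at (490,200) ahead. I'll set it down in front of the mouth.

```bash
python3 -m inch '[{"slide":[-0.076,0,0.05],"angular":[0,0,0],"claw":-0.5},{"slide":[-0.076,0,0.14],"angular":[0,0,0],"claw":-0.5},{"slide":[-0.076,0,0.23],"angular":[0,0,0],"claw":-0.5},{"slide":[-0.076,0,0.29],"angular":[0,0,0],"claw":-0.5},{"slide":[-0.076,0,0.308],"angular":[0,0,0],"claw":-0.5},{"slide":[-0.076,0,0.312],"angular":[0,0,0],"claw":-0.5},{"slide":[-0.076,0,0.312],"angular":[0,0,0],"claw":0},{"slide":[-0.076,0,0.312],"angular":[0,0,0],"claw":0},{"slide":[-0.076,0,0.312],"angular":[0,0,0],"claw":0}]' 3
python3 -c "
from fit import *
im=ctrl.get_image('scene');P=cloud(im);T=ctrl.get_image('top');Q=cloud(T)
for X in (P,Q):
  k=X.reshape(-1,3);b=k[(np.hypot(k[:,0]-.687,k[:,1]+.096)<.045)];f=b[(b[:,2]>.012)&(b[:,2]<.022)];print('bush pts',len(f),np.round(np.percentile(f[:,:2],[2,98],0),3).tolist() if len(f) else 0)
  print('plate z',np.median(k[np.hypot(k[:,0]-.672,k[:,1]+.02)<.02][:,2]),'bench z',np.median(k[np.hypot(k[:,0]-.76,k[:,1]+.12)<.02][:,2]))
s=ctrl.get_state();p=s['position'];print(p,s['grip_width'])
for gx in(-110,-60,-20,20,64):
  g=[.6585,.0415];c,sn=np.cos(1.765),np.sin(1.765);print(gx,slide([g[0]+c*gx/1e3-p[0],g[1]+sn*gx/1e3-p[1],0]))
cv2.imwrite('pics/s2.png',cv2.resize(im['color'][130:280,140:340],(800,600))[...,::-1])"
```

```text
time: 7.0
position: [0.6874, -0.0956, 0.0466]
tool_rot: [-0.3, 3.125, -0.0]
ft_force: [0.6, 0.9, -0.4]
grip_width: 0.5
grip_force: 0.0
bush pts 107 [[0.662, -0.116], [0.719, -0.065]]
plate z 0.12258023592020206 bench z 0.012006327282994778
bush pts 0 0
plate z 0.14689586159041101 bench z nan
[ 0.68706838 -0.0954235   0.04601711] 0.49812901256834086
-110 [ 0.0067  0.1194 -0.    ]
-60 [ 7.300e-03  3.194e-01 -1.000e-04]
-20 [ 7.700e-03  4.794e-01 -1.000e-04]
20 [ 8.100e-03  6.394e-01 -2.000e-04]
64 [ 8.600e-03  8.154e-01 -2.000e-04]
  return _methods._mean(a, axis=axis, dtype=dtype,
  ret = ret.dtype.type(ret / rcount)
```

View pics/s2.png

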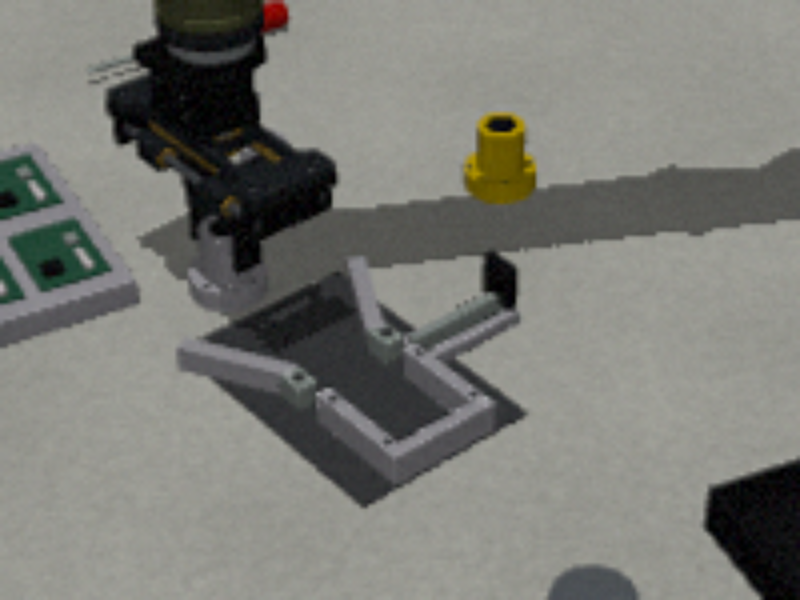

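The crop shows the bush standing at (228,280), in front of the mouth at (270,310). I'll regrip with 3 N and start to slide.

```bash
python3 -m inch '[{"slide":[0.004,0,0.012],"angular":[0,0,0],"claw":0},{"slide":[0.006,0,0.012],"angular":[0,0,0],"claw":-0.4},{"slide":[0.008,0,0.012],"angular":[0,0,0],"claw":-0.4},{"slide":[0.008,0.04,0.012],"angular":[0,0,0],"claw":-0.4},{"slide":[0.008,0.1,0.012],"angular":[0,0,0],"claw":-0.4},{"slide":[0.008,0.16,0.012],"angular":[0,0,0],"claw":-0.4},{"slide":[0.008,0.22,0.012],"angular":[0,0,0],"claw":-0.4},{"slide":[0.008,0.28,0.012],"angular":[0,0,0],"claw":-0.4},{"slide":[0.008,0.32,0.012],"angular":[0,0,0],"claw":-0.4}]' 3
python3 -m inch '[{"slide":[0,0.04,0],"angular":[0,0,0],"claw":-0.4},{"slide":[0,0.07,0],"angular":[0,0,0],"claw":-0.4},{"slide":[0,0.1,0],"angular":[0,0,0],"claw":-0.4}]' 3
python3 -m inch '[{"slide":[0,0.03,0],"angular":[0,0,0],"claw":-0.4},{"slide":[0,0.06,0],"angular":[0,0,0],"claw":-0.4}]' 3
python3 -c "
from fit import *
s,im,P,M=wrist();p=s['position'];c,sn=np.cos(1.765),np.sin(1.765);d=p[:2]-[.6585,.0415];print('gauge',c*d[0]+sn*d[1],-sn*d[0]+c*d[1])
cv2.imwrite('pics/w4.png',cv2.resize(im['color'][120:320,120:400],(800,571))[...,::-1])"
```

```text
time: 8.0
position: [0.6689, -0.0141, 0.0419]
tool_rot: [0.304, -3.127, -0.002]
ft_force: [-0.5, -0.9, -2.5]
grip_width: 0.455
grip_force: 3.0
time: 8.3
position: [0.6644, 0.0075, 0.0421]
tool_rot: [-0.3, 3.127, -0.0]
ft_force: [-0.3, -0.5, -2.3]
grip_width: 0.458
grip_force: 3.0
time: 8.5
position: [0.6616, 0.0221, 0.0421]
tool_rot: [-0.299, 3.127, -0.0]
ft_force: [0.2, -0.3, -2.1]
grip_width: 0.457
grip_force: 3.0
gauge -0.019595712781684975 0.0006806356870238954
```

View pics/w4.png

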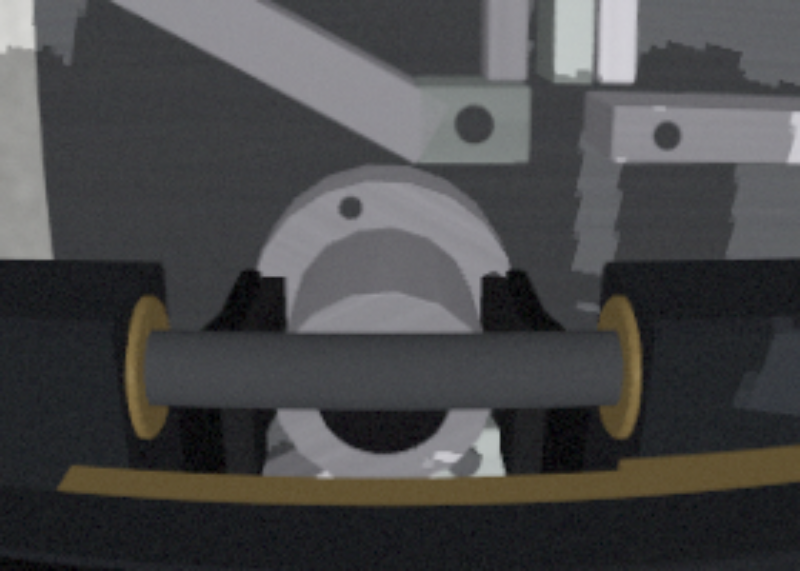

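The bush touches nothing yet at the jaws: flange at (385,200), +y jaw at (470,125), side forces under 1 N. I'll ease it on, lowering slightly so it rests on the bench.

```bash
python3 -m inch '[{"slide":[0,0.02,0.004],"angular":[0,0,0],"claw":-0.4},{"slide":[0,0.04,0.004],"angular":[0,0,0],"claw":-0.4},{"slide":[0,0.06,0.004],"angular":[0,0,0],"claw":-0.4}]' 3
python3 -m inch '[{"slide":[0,0.03,0],"angular":[0,0,0],"claw":-0.4},{"slide":[0,0.06,0],"angular":[0,0,0],"claw":-0.4},{"slide":[0,0.09,0],"angular":[0,0,0],"claw":-0.4}]' 3
python3 -m inch '[{"slide":[0,0.03,0],"angular":[0,0,0],"claw":-0.4},{"slide":[0,0.06,0],"angular":[0,0,0],"claw":-0.4}]' 3
python3 -c "
from fit import *
s=ctrl.get_state();p=s['position'];c,sn=np.cos(1.765),np.sin(1.765);d=p[:2]-[.6585,.0415];print('gauge',c*d[0]+sn*d[1],-sn*d[0]+c*d[1],p[2],slide([.6585+c*.064-p[0],.0415+sn*.064-p[1],0]))"
```

```text
time: 8.85
position: [0.6589, 0.0334, 0.0418]
tool_rot: [-0.296, 3.127, -0.005]
ft_force: [-1.4, -4.0, 2.8]
grip_width: 0.46
grip_force: 3.0
time: 9.15
position: [0.6547, 0.0578, 0.0414]
tool_rot: [-0.298, 3.127, -0.002]
ft_force: [-1.2, -2.4, 0.7]
grip_width: 0.459
grip_force: 3.0
time: 9.35
position: [0.6522, 0.0751, 0.0413]
tool_rot: [-0.301, 3.126, 0.001]
ft_force: [0.7, -1.3, 0.7]
grip_width: 0.459
grip_force: 3.0
gauge 0.03418530475001122 -0.0002616034103136884 0.0413291143943145 [1.300e-03 1.193e-01 1.000e-04]
```

```bash
python3 -m inch '[{"slide":[0,0.03,0],"angular":[0,0,0],"claw":-0.4},{"slide":[0,0.06,0],"angular":[0,0,0],"claw":-0.4},{"slide":[0,0.09,0],"angular":[0,0,0],"claw":-0.4},{"slide":[0,0.119,0],"angular":[0,0,0],"claw":-0.4},{"slide":[0,0.119,0],"angular":[0,0,0],"claw":-0.4},{"slide":[0,0.119,0],"angular":[0,0,0],"claw":0.25},{"slide":[0,0.119,0],"angular":[0,0,0],"claw":0.25},{"slide":[0,0.119,0],"angular":[0,0,0],"claw":0.25}]' 3
python3 -m inch '[{"slide":[0,0,-0.03],"angular":[0,0,0],"claw":0.25},{"slide":[0,0,-0.1],"angular":[0,0,0],"claw":0},{"slide":[0,0,-0.22],"angular":[0,0,0],"claw":-1},{"slide":[0,0,-0.36],"angular":[0,0,0],"claw":-1},{"slide":[0,0,-0.36],"angular":[0,0,0],"claw":-1},{"slide":[0,0,-0.36],"angular":[0,0,0],"claw":-1}]'
python3 -c "
from fit import *
s,im,P,M=wrist();p=s['position'];c,sn=np.cos(1.765),np.sin(1.765);G=np.array([.6585,.0415]);R=np.array([[c,-sn],[sn,c]])
for n in('bush',):
  b=bush(P,G+R@[.064,0]);print(b, (b[0]-G)@R if b else 0)
g=P.reshape(-1,3);g=g[(g[:,2]>.045)&(g[:,2]<.058)&(np.hypot(g[:,0]-.523,g[:,1]-.036)<.03)];print('grip',g.mean(0),len(g),(g.mean(0)[:2]-G)@R)
t=G+R@[.020,.165];print(p,slide([t[0]-p[0],t[1]-p[1],0]))
cv2.imwrite('pics/w5.png',im['color'][...,::-1])"
```

```text
time: 10.15
position: [0.6457, 0.1029, 0.0408]
tool_rot: [0.3, -3.127, -0.001]
ft_force: [0.1, -0.1, -0.6]
grip_width: 0.6
grip_force: 0.0
time: 10.75
position: [0.6471, 0.1028, 0.1336]
tool_rot: [-0.299, 3.124, 0.002]
ft_force: [0.4, 0.6, -0.7]
grip_width: 0.258
grip_force: 0.0
(array([0.6478, 0.1049]), np.float64(0.058), array([0.0396, 0.0394]), 1874, array([0.0392, 0.047 , 0.0503])) [ 0.06427313 -0.00173641]
grip [0.52444085 0.03457755 0.05106845] 478 [0.01907912 0.13287499]
[0.64713982 0.10279174 0.13363221] [ 0.6622 -0.1712 -0.0008]
```

View pics/w5.png

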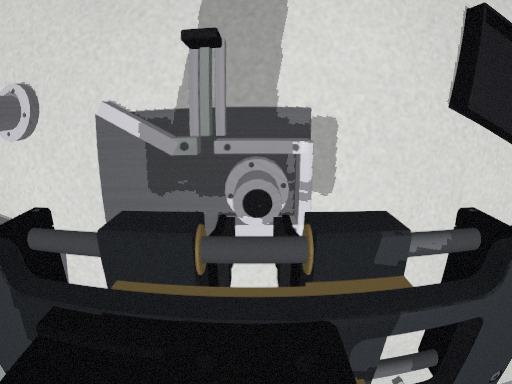

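The bush stands in the bay at (257,195), clear of the shutter line, with the grip at (202,38). Next I move outside the grip plate with the fingers shut.

```bash
python3 -m inch '[{"slide":[0.662,-0.171,0],"angular":[0,0,0],"claw":-1},{"slide":[0.662,-0.171,0],"angular":[0,0,0],"claw":-1},{"slide":[0.662,-0.171,0],"angular":[0,0,0],"claw":-1},{"slide":[0.662,-0.171,0],"angular":[0,0,0],"claw":-1},{"slide":[0.662,-0.171,0],"angular":[0,0,0],"claw":-1},{"slide":[0.662,-0.171,0.15],"angular":[0,0,0],"claw":-1},{"slide":[0.662,-0.171,0.3],"angular":[0,0,0],"claw":-1},{"slide":[0.662,-0.171,0.385],"angular":[0,0,0],"claw":-1},{"slide":[0.662,-0.171,0.385],"angular":[0,0,0],"claw":-1}]'
python3 -c "
from fit import *
s=ctrl.get_state();p=s['position'];c,sn=np.cos(1.765),np.sin(1.765);G=np.array([.6585,.0415]);R=np.array([[c,-sn],[sn,c]])
print((p[:2]-G)@R,p,s['grip_width'])
for y in(.15,.08,.065,.06):
  t=G+R@[.02,y];print(y,slide([t[0]-p[0],t[1]-p[1],0.037-p[2]]))"
```

```text
time: 11.7
position: [0.4893, 0.0291, 0.0316]
tool_rot: [0.3, -3.121, 0.004]
ft_force: [-0.2, -0.5, -0.9]
grip_width: 0.006
grip_force: 0.0
[0.02051255 0.16842078] [0.48928663 0.02912423 0.03163352] 0.006279033781876081
0.15 [-0.0735 -0.0019 -0.022 ]
0.08 [-0.3535 -0.0013 -0.0239]
0.065 [-0.4135 -0.0011 -0.0243]
0.06 [-0.4335 -0.0011 -0.0244]
```

```bash
python3 -m inch '[{"slide":[-0.05,0,-0.015],"angular":[0,0,0],"claw":-1},{"slide":[-0.1,0,-0.02],"angular":[0,0,0],"claw":-1},{"slide":[-0.15,0,-0.02],"angular":[0,0,0],"claw":-1},{"slide":[-0.2,0,-0.02],"angular":[0,0,0],"claw":-1},{"slide":[-0.25,0,-0.02],"angular":[0,0,0],"claw":-1},{"slide":[-0.3,0,-0.02],"angular":[0,0,0],"claw":-1},{"slide":[-0.34,0,-0.02],"angular":[0,0,0],"claw":-1}]'
python3 -m inch '[{"slide":[-0.02,0,0],"angular":[0,0,0],"claw":-1},{"slide":[-0.04,0,0],"angular":[0,0,0],"claw":-1},{"slide":[-0.06,0,0],"angular":[0,0,0],"claw":-1}]'
python3 -c "
from fit import *
s=ctrl.get_state();p=s['position'];c,sn=np.cos(1.765),np.sin(1.765);G=np.array([.6585,.0415]);R=np.array([[c,-sn],[sn,c]])
print((p[:2]-G)@R,p)
P=cloud(ctrl.get_image('top'));g=P.reshape(-1,3);g=g[(g[:,2]>.045)&(g[:,2]<.058)];g=np.c_[(g[:,:2]-G)@R,g[:,2]];m=(abs(g[:,0]-.02)<.03)&(g[:,1]>.03)&(g[:,1]<.16);print(m.sum(),np.round(g[m].mean(0),4) if m.any() else 0)"
```

```text
time: 12.4
position: [0.5765, 0.046, 0.0402]
tool_rot: [-0.301, 3.127, 0.0]
ft_force: [-1.7, 0.3, 1.8]
grip_width: 0.004
grip_force: 0.9
time: 12.7
position: [0.5893, 0.0484, 0.0398]
tool_rot: [0.3, -3.125, -0.001]
ft_force: [-15.3, -2.4, 9.7]
grip_width: 0.006
grip_force: 8.2
[0.0201269  0.06661333] [0.58925469 0.04839316 0.03977499]
0 0
```

15 N at the stop and the face at y≈57 mm, so the shutter is closed. Back off, rise and look.

```bash
python3 -m inch '[{"slide":[0.04,0,0],"angular":[0,0,0],"claw":-1},{"slide":[0.12,0,0],"angular":[0,0,0],"claw":-1},{"slide":[0.2,0,-0.1],"angular":[0,0,0],"claw":0},{"slide":[0.2,0,-0.3],"angular":[0,0,0],"claw":1},{"slide":[0.2,0,-0.5],"angular":[0,0,0],"claw":1},{"slide":[0.2,-0.2,-0.5],"angular":[0,0,0],"claw":1},{"slide":[0.2,-0.4,-0.5],"angular":[0,0,0],"claw":1},{"slide":[0.2,-0.4,-0.5],"angular":[0,0,0],"claw":1}]'
python3 -c "
from fit import *
c,sn=np.cos(1.765),np.sin(1.765);G=np.array([.6585,.0415]);R=np.array([[c,-sn],[sn,c]])
a=ctrl.get_image('scene');b=ctrl.get_image('top');s,im,P,M=wrist()
for Q in(cloud(a),cloud(b),P):
  g=Q.reshape(-1,3);g=g[(g[:,2]>.045)&(g[:,2]<.058)];g=np.c_[(g[:,:2]-G)@R,g[:,2]];m=(abs(g[:,0]-.02)<.025)&(g[:,1]>.03)&(g[:,1]<.16);print('grip',m.sum(),np.round(g[m].mean(0),4) if m.any() else 0)
  q=bush(Q,np.array([.648,.1045]));print('bay',(q[0]-G)@R if q else 0)
  print('big',bush(Q,np.array([.612,-.186])))
p=s['position'];t=[.613,-.187,.14];print(p,slide(np.array(t)-p))
cv2.imwrite('pics/s3.png',np.hstack([cv2.resize(a['color'][180:270,180:285],(400,343)),cv2.resize(im['color'],(400,343))])[...,::-1])"
```

```text
time: 13.55
position: [0.5599, -0.0685, 0.1662]
tool_rot: [-0.282, 3.125, -0.007]
ft_force: [-1.0, -1.9, -0.3]
grip_width: 0.465
grip_force: 0.0
grip 34 [0.0221 0.0476 0.0502]
bay [ 0.06524317 -0.00457701]
big (array([ 0.6138, -0.1855]), np.float64(0.0578), array([0.0398, 0.0433]), 79, array([0.0336, 0.0342, 0.0346]))
grip 29 [0.0229 0.0511 0.0507]
bay [ 0.06670358 -0.00129719]
big (array([ 0.6137, -0.2004]), np.float64(0.058), array([0.0232, 0.0078]), 17, array([0.0244, 0.0269, 0.0304]))
grip 0 0
bay 0
big (array([ 0.5984, -0.1897]), np.float64(0.0578), array([0.0149, 0.0353]), 321, array([0.0296, 0.0316, 0.0332]))
[ 0.55943261 -0.06120484  0.16491825] [-0.1151 -0.5347  0.0993]
```

View pics/s3.png

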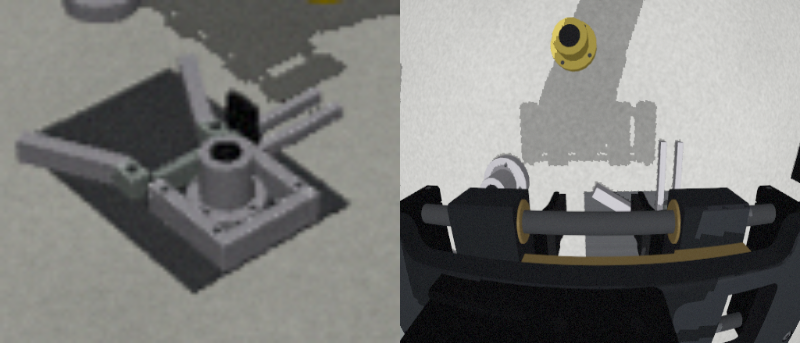

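The shutter is closed across the gap: the blade reaches the jaws and the grip at (242,115) sits at the wall. The bush stands upright in the bay at (227,170). Next is the oversize bush.

```bash
python3 -m inch '[{"slide":[-0.115,-0.535,0.05],"angular":[0,0,0],"claw":1},{"slide":[-0.115,-0.535,0.05],"angular":[0,0,0],"claw":1},{"slide":[-0.115,-0.535,0.05],"angular":[0,0,0],"claw":1},{"slide":[-0.115,-0.535,0.05],"angular":[0,0,0],"claw":1},{"slide":[-0.115,-0.535,0.05],"angular":[0,0,0],"claw":1},{"slide":[-0.115,-0.535,0.05],"angular":[0,0,0],"claw":1},{"slide":[-0.115,-0.535,0.05],"angular":[0,0,0],"claw":1}]'
python3 -c "
from fit import *
s,im,P,M=wrist();p=s['position'];b=bush(P,np.array([.613,-.187]));print(p,s['grip_width'],b,slide([*(b[0]-p[:2]),.043-p[2]]))"
```

```text
time: 14.4
position: [0.6138, -0.1824, 0.1523]
tool_rot: [-0.306, 3.126, 0.003]
ft_force: [-0.0, 0.0, 0.5]
grip_width: 1.001
grip_force: 0.0
[ 0.6137577  -0.18237217  0.15231162] 1.0005411417731251 (array([ 0.6109, -0.1895]), np.float64(0.058), array([0.0401, 0.0395]), 1655, array([0.0329, 0.0333, 0.0336])) [ 0.0171 -0.0263  0.4372]
```

```bash
python3 -m inch '[{"slide":[0.012,-0.022,0.12],"angular":[0,0,0],"claw":1},{"slide":[0.012,-0.022,0.27],"angular":[0,0,0],"claw":1},{"slide":[0.012,-0.022,0.38],"angular":[0,0,0],"claw":1},{"slide":[0.012,-0.022,0.43],"angular":[0,0,0],"claw":1},{"slide":[0.012,-0.022,0.43],"angular":[0,0,0],"claw":-0.5},{"slide":[0.012,-0.022,0.43],"angular":[0,0,0],"claw":-0.5},{"slide":[0.012,-0.022,0.43],"angular":[0,0,0],"claw":-0.5},{"slide":[0.012,-0.022,0.43],"angular":[0,0,0],"claw":-0.5},{"slide":[0.012,-0.022,0.43],"angular":[0,0,0],"claw":-0.5},{"slide":[0.012,-0.022,0.43],"angular":[0,0,0],"claw":-0.5}]' 15
python3 -m inch '[{"slide":[0,0,0],"angular":[0,0,0],"claw":-0.5},{"slide":[0,0,0],"angular":[0,0,0],"claw":-0.5},{"slide":[0,0,0],"angular":[0,0,0],"claw":-0.5}]' 15
python3 -c "
from h import *
p=ctrl.get_state()['position'];print(p,slide([0,0,.2]),slide([.462-p[0],.367-p[1],0]))"
```

```text
time: 15.45
position: [0.6119, -0.1912, 0.0454]
tool_rot: [-0.3, 3.126, -0.0]
ft_force: [1.1, -0.4, -0.4]
grip_width: 0.544
grip_force: 0.0
time: 15.75
position: [0.6117, -0.1902, 0.0452]
tool_rot: [-0.301, 3.127, 0.003]
ft_force: [-1.9, 4.0, 4.6]
grip_width: 0.454
grip_force: 15.0
[ 0.61168854 -0.19016167  0.04515383] [-2.0e-04  1.3e-03 -8.0e-01] [0.1626 2.3019 0.0036]
```

```bash
python3 -m inch '[{"slide":[0,0,-0.1],"angular":[0,0,0],"claw":-0.5},{"slide":[0,0,-0.22],"angular":[0,0,0],"claw":-0.5},{"slide":[0,0,-0.36],"angular":[0,0,0],"claw":-0.5},{"slide":[0.02,0.1,-0.46],"angular":[0,0,0],"claw":-0.5},{"slide":[0.03,0.24,-0.48],"angular":[0,0,0],"claw":-0.5},{"slide":[0.04,0.4,-0.48],"angular":[0,0,0],"claw":-0.5},{"slide":[0.05,0.56,-0.48],"angular":[0,0,0],"claw":-0.5},{"slide":[0.06,0.72,-0.48],"angular":[0,0,0],"claw":-0.5},{"slide":[0.06,0.86,-0.48],"angular":[0,0,0],"claw":-0.5},{"slide":[0.06,0.95,-0.48],"angular":[0,0,0],"claw":-0.5}]'
python3 -m inch '[{"slide":[0.01,0.1,0],"angular":[0,0,0],"claw":-0.5},{"slide":[0.02,0.24,0],"angular":[0,0,0],"claw":-0.5},{"slide":[0.03,0.4,0],"angular":[0,0,0],"claw":-0.5},{"slide":[0.05,0.56,0],"angular":[0,0,0],"claw":-0.5},{"slide":[0.06,0.7,0],"angular":[0,0,0],"claw":-0.5},{"slide":[0.07,0.82,0],"angular":[0,0,0],"claw":-0.5},{"slide":[0.07,0.9,0],"angular":[0,0,0],"claw":-0.5},{"slide":[0.07,0.9,0],"angular":[0,0,0],"claw":-0.5}]'
python3 -c "
from fit import *
s,im,P,M=wrist();p=s['position'];k=P.reshape(-1,3);k=k[(k[:,2]>.032)&(k[:,2]<.039)&(abs(k[:,0]-.462)<.085)&(abs(k[:,1]-.368)<.085)]
print(p,s['grip_width'],slide([.462-p[0],.367-p[1],.0525-p[2]]),len(k),cv2.minAreaRect(k[:,:2].astype(np.float32)))"
```

```text
time: 16.75
position: [0.5507, 0.042, 0.164]
tool_rot: [0.305, -3.126, -0.001]
ft_force: [0.1, -0.1, -2.5]
grip_width: 0.456
grip_force: 15.0
time: 17.55
position: [0.4903, 0.2601, 0.1638]
tool_rot: [0.309, -3.126, -0.0]
ft_force: [-0.8, -0.4, -2.4]
grip_width: 0.457
grip_force: 15.0
[0.49031299 0.26005883 0.16380631] 0.45708795044495026 [0.0284 0.4422 0.4446] 1504 ((0.4600696265697479, 0.36528855562210083), (0.13069047033786774, 0.12948967516422272), 85.68596649169922)
```

```bash
python3 -m inch '[{"slide":[0.01,0.15,0],"angular":[0,0,0],"claw":-0.5},{"slide":[0.02,0.3,0],"angular":[0,0,0],"claw":-0.5},{"slide":[0.03,0.4,0],"angular":[0,0,0],"claw":-0.5},{"slide":[0.03,0.438,0.05],"angular":[0,0,0],"claw":-0.5},{"slide":[0.03,0.438,0.15],"angular":[0,0,0],"claw":-0.5},{"slide":[0.03,0.438,0.26],"angular":[0,0,0],"claw":-0.5},{"slide":[0.03,0.438,0.36],"angular":[0,0,0],"claw":-0.5},{"slide":[0.03,0.438,0.41],"angular":[0,0,0],"claw":-0.5},{"slide":[0.03,0.438,0.435],"angular":[0,0,0],"claw":-0.5},{"slide":[0.03,0.438,0.435],"angular":[0,0,0],"claw":-0.5}]'
python3 -c "
from h import *
print(ctrl.get_state()['position'])"
```

```text
time: 18.6
position: [0.4639, 0.3615, 0.0555]
tool_rot: [0.298, -3.127, 0.002]
ft_force: [-0.1, 0.6, -2.6]
grip_width: 0.453
grip_force: 15.0
[0.46387907 0.361473   0.05550269]
```

```bash
python3 -m inch '[{"slide":[0,0,0.01],"angular":[0,0,0],"claw":-0.5},{"slide":[0,0,0.018],"angular":[0,0,0],"claw":-0.5},{"slide":[0,0,0.021],"angular":[0,0,0],"claw":-0.5},{"slide":[0,0,0.021],"angular":[0,0,0],"claw":-0.5}]'
```

```text
time: 19.0
position: [0.4636, 0.3631, 0.0512]
tool_rot: [-0.301, 3.127, 0.001]
ft_force: [-0.8, -0.1, -1.1]
grip_width: 0.458
grip_force: 15.0
```

```bash
python3 -m inch '[{"slide":[0,0,0.005],"angular":[0,0,0],"claw":-0.5},{"slide":[0,0,0.005],"angular":[0,0,0],"claw":-0.5},{"slide":[0,0,0.003],"angular":[0,0,0],"claw":0.2},{"slide":[0,0,0.003],"angular":[0,0,0],"claw":0.2},{"slide":[0,0,0.003],"angular":[0,0,0],"claw":0.2},{"slide":[0,0,-0.03],"angular":[0,0,0],"claw":0.2},{"slide":[0,0,-0.1],"angular":[0,0,0],"claw":0.2},{"slide":[0,0,-0.25],"angular":[0,0,0],"claw":0.2},{"slide":[0,0,-0.4],"angular":[0,0,0],"claw":0.2},{"slide":[0,0,-0.6],"angular":[0,0,0],"claw":0.2}]'
python3 -m inch '[{"slide":[0,0,-0.1],"angular":[0,0,0],"claw":0.2},{"slide":[0,0,-0.1],"angular":[0,0,0],"claw":0.2},{"slide":[0,0,-0.1],"angular":[0,0,0],"claw":0.2}]'
python3 -c "
from fit import *
c,sn=np.cos(1.765),np.sin(1.765);G=np.array([.6585,.0415]);R=np.array([[c,-sn],[sn,c]])
a=ctrl.get_image('scene');b=ctrl.get_image('top');s,im,P,M=wrist()
for Q in(cloud(a),cloud(b),P):
  q=bush(Q,np.array([.648,.1045]));print('bay',(q[0]-G)@R if q else 0)
  g=Q.reshape(-1,3);m=(np.hypot(g[:,0]-.463,g[:,1]-.363)<.05)&(g[:,2]>.052)&(g[:,2]<.08);h=g[m];print('tray bush',m.sum(),np.round(h.mean(0),4) if m.any() else 0,np.round(h[:,2].std(),4))
r=np.vstack([a['color'][90:330,150:470]]);cv2.imwrite('pics/f.png',cv2.resize(r,(800,600))[...,::-1])"
```

```text
time: 20.0
position: [0.4625, 0.362, 0.2014]
tool_rot: [0.3, -3.125, 0.003]
ft_force: [-0.5, 0.5, -0.3]
grip_width: 0.597
grip_force: 0.0
time: 20.3
position: [0.4635, 0.3629, 0.2265]
tool_rot: [-0.3, 3.126, 0.002]
ft_force: [0.2, -0.5, -1.5]
grip_width: 0.596
grip_force: 0.0
bay [0.05824246 0.00750107]
tray bush 174 [0.4685 0.3668 0.0616] 0.0032
bay [ 0.06664568 -0.00159155]
tray bush 39 [0.4529 0.3586 0.0625] 0.0032
bay [0.07711059 0.00083448]
tray bush 1071 [0.4628 0.362  0.0628] 0.0015
```

View pics/f.png

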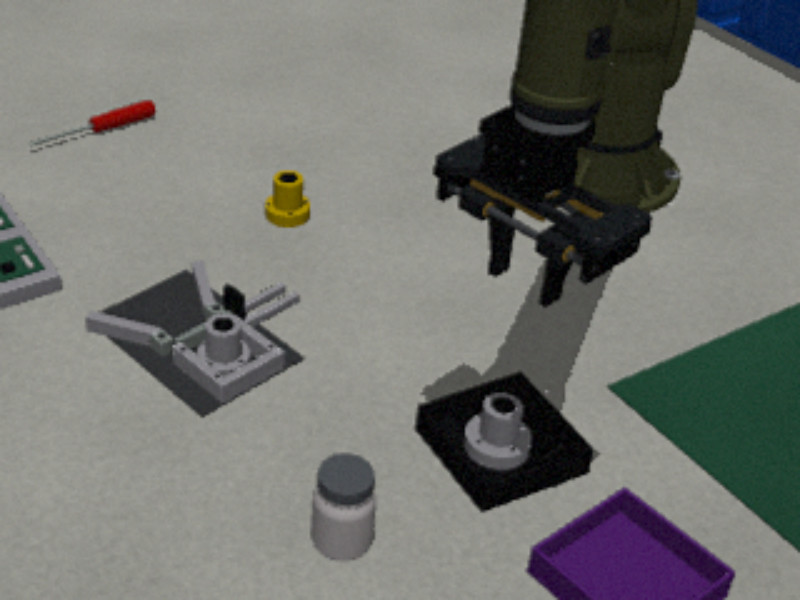

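The picture shows the oversize bush upright in the black tray at (498,435), with its top at 63 mm as expected for standing on the floor. The small bush is in the bay at (224,340) with the shutter closed, and the jar (343,505) and screwdriver (95,125) are untouched. Handing in.

```bash
python3 -c "
from bench import ctrl
print(ctrl.close_job())"
```

```text
the job is handed in; nothing more can be done
None
```

The job is handed in: the 60 mm bush slid through the jaws into the bay with under 5 N of force, the shutter is closed behind it, and the oversize bush stands upright in the black tray; it was told apart by its camera-measured flange and never tried in the gauge.

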